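# Set the purge and clamp the root-gap spacer for tacking

### The arm

A 6-joint arm with a two-finger parallel gripper is mounted at the origin on the work surface. World frame = base frame: x ahead of the robot, y to its left, z up, the work surface at z = 0. Lengths are in m, angles in rad, forces in N, time in s.
With the tool pointing down it reaches from about 0.35 to 0.8 m from the base axis. Payload 7.3 kg.
Tool frame: the origin (TCP) lies between the finger pads; the fingertips stand 25 mm ahead of it and the grasp point (between the pads) lies 6 mm ahead of it (r.tip_extent is the distance from the TCP to the fingertips, in m); z points along the fingers, y is the direction in which the jaws open and shut (so a half turn about z gives the same grasp; the last joint's range is limited). The gripper opens to 85 mm and grips with 20 to 120 N. Pads are 22 mm wide; open, the fingers measure 114 mm over their backs; the gripper's body (76 mm by 85 mm) begins 54 mm behind the grasp point. The pads swing forward as they close: fully open they stand 13 mm farther back than shut.
Start: joints at [-1.283, 0.342, 1.524, -0, 1.275, -0.146], TCP at [0.221, -0.476, 0.256] pointing down, gripper open.
Joint ranges: [-2.53, 2.53], [-0.77, 2.02], [0.04, 2.7], [-1, 4.14], [0.28, 2.66], [-3.11, 3.11]. Speed limits (rad/s): [2.57, 2.57, 3.14, 3.14, 3.14, 3.14].

### API

Orientations are given as a unit quaternion [x, y, z, w].
In Python, from workcell import r, command_gripper, optics gives the robot as it stands. The module is installed in compiled form; this text tells all that it offers. Calls block until the motion is done:
- r.reach(position, orientation): joint-space move of the TCP to a pose.
- r.move_straight(position, orientation=None, speed=0.15, max_force=None): straight line of the TCP; orientation=None keeps the orientation; speed is the mean speed in m/s. With max_force (N) it stops when the force on the tool has changed by that much, and returns True; else False.
- r.movej(angles): joint-space move.
- command_gripper(opening, force=None): finger opening in m; force is the grip in N (None keeps the last); returns when the fingers have stopped.
- r.hold(seconds).
- r.solve_ik(position, orientation): joint angles nearest the present ones, or None.
- r.read_state(): the state.
- optics.get_image(name): name is "scene" or "side" or "wrist"; returns (picture, depth): 480x640x3 uint8, red, green, blue; 480x640 float32, m along the optical axis (not along the pixel's ray), 0 where there is no reading.
- optics.camera_model(name): a dict with "K" (3x3 intrinsics, pixels), "R" (3x3) and "t" (3): a world point X has camera coordinates R X + t; the wrist camera has in their place "tool_from_camera" (4x4, takes a point from camera to tool coordinates, whose origin is the TCP and whose axes are the flange's). Camera axes: x right, y down, z forward; pixel columns grow to the right and rows downward; lengths in m; the calibration is good to about 2 mm. A picture is of the moment at which its call begins: read the wrist's pose just before it. camera_model takes no time and is no camera call.
A pose or a line that the arm cannot do raises r.PlanningError and nothing moves.
- r.finish_job(): hands the job in, once; it reports no verdict.
The state is a dict: "time_s": time; "joint_positions": joint angles; "dq": joint speeds; "tau": joint torques, N m; "eef_pos": TCP position; "eef_rot": TCP orientation; "contact_force": force on the tool from outside, world axes, zero at the start; "torque": the same for the moment, N m; "grip_width": finger opening in m.
Only numpy, scipy, OpenCV 4.12 (cv2) and the standard library are available. Lean on these libraries where they do the work, as an engineer would, in place of code of your own. Each camera call takes 0.05 s, during which the arm holds its last target.

### The job

Get the welding jig ready for a tack: turn its purge valve half open (45 degrees, pointer on the yellow mark), then stand the red-tabbed spacer on the jig's bed in the gap between fence and aluminium plate, midway along whichever fence bar leaves the gap wide enough for it. Let go of the spacer and, with the fingers, push the plate from behind so that it is pressed square and flush against the spacer, clamping it against the fence. Finish while still holding that push (about 15 N), with the valve as set and the other things on the bench left alone.

Things in the scene. Friction and masses are not known exactly. Their poses are not given: they have to be found in the camera images.
- purge_valve (a joint): purge valve handle angle in rad: 0 = shut (its yellow-tipped end points along jig +x, red mark), 0.785 = half open (yellow mark), 1.571 = open (jig +y, green mark); grows anticlockwise from above. Black bar 66 x 12 mm, 26 mm tall, centred on a vertical axis, 60 to 86 mm above the bench, over a 90 mm white dial disc (top at 40 mm). Light friction (0.06 N m); stays where left
- valve_grip (a point): point on the valve's axis within the handle bar, 75 mm above the bench and 11 mm below the bar's top: the middle of a good pinch across the 12 mm width
- jig: welding jig fixed to the bench: blue square bed 200 x 200 mm, 20 mm thick, with the brass valve beside its +y side; origin under the bed's centre, at bench height; +x points from the plate to the fence (roughly away from the robot), z up. The bed's top is 20 mm above the bench
- fence_short: set-back bar of the two-part steel fence on the bed: 68 mm along y, 15 mm high, 24 mm thick; the gap to the plate is wide here (about 15 to 17 mm). Origin on the bed's top at the middle of the bar's back face; its front face is at x = -24 mm in its frame; axes parallel to the jig's
- fence_long: the other fence bar, 31 mm thick, otherwise the same; the gap to the plate is too narrow here (about 8 to 10 mm). Origin on the bed's top at the middle of its back face; the two back faces are in line, the bars 70 mm apart along the jig's y; which is on which side varies
- plate: loose aluminium plate lying on the bed in front of the fence, 70 mm along x, 140 mm along y, 10 mm thick, about 0.26 kg, dragging on the bed with 2 to 4 N; origin under its centre; its +x edge faces the fence, its -x edge (35 mm behind the origin) is the one to push. Pushed in line with the spacer it stays square; pushed far off that line it swings round
- spacer: loose spacer standing upright on the bench, 60 mm tall, 0.12 kg: copper-coloured foot 12 mm thick (its x), 36 mm wide (its y), 26 mm tall; above it a red tab 10 mm thick (x), 26 mm wide (y), 26 to 60 mm above the underside, to be pinched across its 10 mm. Origin under its centre, z up; either way round will do
- oil_bottle: white squeeze bottle with red band, 72 mm across, 235 mm tall; bystander, origin under its centre
- dark_bottle: black bottle, 68 mm across, 200 mm tall; bystander, origin under its centre
- spray_can: spray can, 58 mm across, 170 mm tall; bystander, origin under its centre
- wrench: steel wrench lying on the bench, 180 mm long; bystander, origin near its middle
- thick_spacer: a spacer like the task's, but 24 mm thick, with bare steel foot and grey tab; not to be used, bystander, origin under its centre
- parts_box: cardboard box 120 x 100 x 70 mm with old parts in it; bystander, origin under its centre
- tin_cup: grey open cup, 72 mm across, 70 mm tall; bystander, origin under its centre
Not all that is in view belongs to the job. Leave any blue look-alike of the plate alone. Of the things that look like the spacer, take the one that is farthest to the robot's left at the start.

How it is judged:
On the way, in this order (a step that is already met when the one before it is completed fails the run):
1. purge valve half open (value of joint purge_valve between 0.645 and 0.925 rad and velocity of joint purge_valve below 0.05 rad/s), for 0.2 s.
2. spacer standing on the bed in the wide part of the gap, let go (x of spacer in the frame of fence_short between -0.042 and -0.027 m and y of spacer in the frame of fence_short between -0.019 and 0.019 m and z of spacer in the frame of fence_short below 0.003 m and angle between spacer's own z axis and vertical below 0.3 rad and contact force between the fingers and spacer below 0.2 N), for 0.2 s.
At the end, for the whole second after the job is handed in: Valve 45 +-8 deg; spacer upright (6 deg) on the bed, against the set-back bar within 19 mm of its middle; plate flat, square to the fence (3 deg), still; fingers on plate, plate on spacer, spacer on fence each over 3 N; fingers off the spacer (value of joint purge_valve between 0.645 and 0.925 rad and x of spacer in the frame of fence_short between -0.033 and -0.027 m and y of spacer in the frame of fence_short between -0.019 and 0.019 m and z of each of spacer, plate in the frame of fence_short below 0.003 m and angle between spacer's own z axis and vertical below 0.1 rad and angle between the x axis of plate and the x axis of fence_short, either way round below 0.05 rad and contact force between plate and spacer above 3 N and contact force between spacer and fence_short above 3 N and contact force between the fingers and plate above 3 N and contact force between the fingers and spacer below 0.2 N and linear speed of plate below 0.01 m/s); the arm keeps its last pose, push and grip.
It fails at once if another thing on the bench is moved more than 20 mm or knocked over (distance of any of oil_bottle, dark_bottle, spray_can, wrench, thick_spacer, parts_box, tin_cup from where it was at the start of the episode above 0.02 m or angle between any of oil_bottle, dark_bottle, spray_can, thick_spacer, parts_box, tin_cup's own z axis and vertical above 0.3 rad).
It fails at once if the plate is pressed with more than 60 N (contact force between the fingers and plate above 60 N).
It also fails if it takes over 64 s, if anything falls off the work surface, if the arm or the gripper's body presses on something with over 40 N, if the wrist force passes 120 N, or if a joint passes its speed limit or range.

## Working session

There is one attempt and no reset: what is moved stays moved. The work goes in short steps, each a Python script; the robot and the scene stay as the last script left them, time stands still between calls to the robot, and variables do not carry over. Pictures are saved under pics/ and viewed, and the job is handed in when it is done.

```bash
mkdir -p pics; ls
cat > h.py <<'E'
import numpy as np, cv2
from workcell import r, command_gripper, optics
from scipy.spatial.transform import Rotation as Ro
def save(n,im): cv2.imwrite('pics/'+n+'.png',cv2.cvtColor(im,cv2.COLOR_RGB2BGR))
def ray(name,uv,z,cm=None):
    cm=cm or optics.camera_model(name); K,R,t=map(np.array,(cm['K'],cm['R'],cm['t']))
    uv=np.atleast_2d(uv).astype(float)
    d=np.c_[uv,np.ones(len(uv))]@np.linalg.inv(K).T@R; o=-R.T@t
    return o+d*((z-o[2])/d[:,2])[:,None]
def pts(name,depth,cm=None):
    cm=cm or optics.camera_model(name); K,R,t=map(np.array,(cm['K'],cm['R'],cm['t']))
    v,u=np.mgrid[:480,:640]; d=np.stack([u,v,np.ones_like(u)],-1)@np.linalg.inv(K).T*depth[...,None]
    return (d-t)@R
E
python3 - <<'E'
from h import *
for n in ('scene','side','wrist'):
    im,d=optics.get_image(n); save(n+'0',im); np.savez('/tmp/'+n,im=im,d=d)
    cm=optics.camera_model(n); print(n,np.round(cm['K'],1).tolist(),{k:np.round(v,3).tolist() for k,v in cm.items() if k!='K'})
s=r.read_state(); print(s['time_s'],s['eef_pos'],s['eef_rot'],r.tip_extent)
E
```

```text
pics
scene [[450.1, 0.0, 315.4], [0.0, 450.1, 242.5], [0.0, 0.0, 1.0]] {'R': [[-0.046, 0.999, -0.014], [0.839, 0.032, -0.542], [-0.541, -0.036, -0.84]], 't': [0.0, -0.375, 1.385]}
side [[565.2, 0.0, 317.8], [0.0, 565.2, 236.8], [0.0, 0.0, 1.0]] {'R': [[0.894, -0.447, 0.002], [-0.249, -0.501, -0.829], [0.372, 0.741, -0.56]], 't': [-0.444, 0.197, 1.263]}
wrist [[415.7, 0.0, 318.3], [0.0, 415.7, 235.6], [0.0, 0.0, 1.0]] {'tool_from_camera': [[-0.001, -0.947, -0.321, 0.083], [1.0, -0.001, 0.0, -0.001], [-0.001, -0.321, 0.947, -0.117], [0.0, 0.0, 0.0, 1.0]]}
0.15 [ 0.22061859 -0.47610695  0.25578607] [ 9.76566804e-01  2.15213709e-01 -3.47884610e-05 -5.79901182e-04] 0.025
```

View pics/scene0.png

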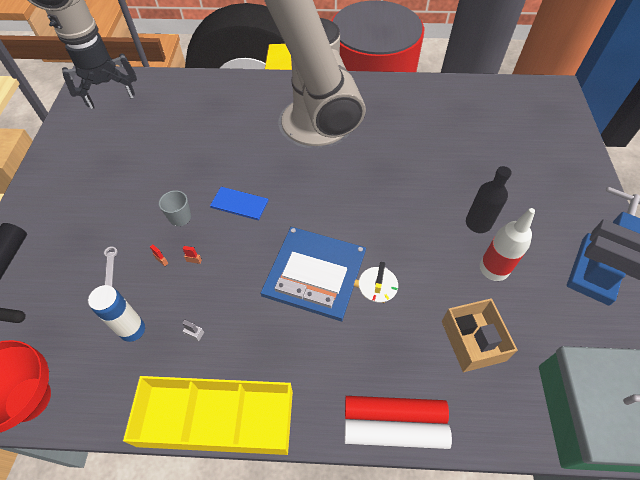

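View pics/side0.png

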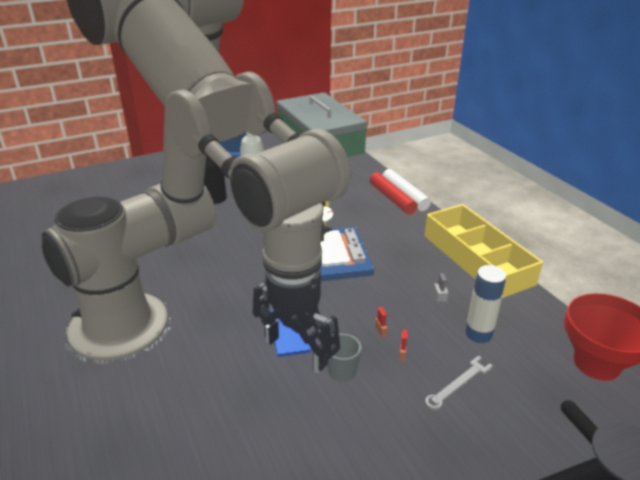

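Top view (image right is the robot's left, +y): red-tabbed candidates are at (158,254) and (192,254). The grey thick spacer is at (193,330). The jig is at (315,275), the valve at (380,283), and the blue look-alike plate at (240,203). By the description I choose the one at (192,254). Next, close crops.

Run:
```python
from h import *
z=np.load('/tmp/scene.npz'); im=z['im']
a=cv2.resize(im[235:275,140:220],(800,400),interpolation=cv2.INTER_CUBIC); save('c1',a)
save('c2',cv2.resize(im[220:325,255:405],None,fx=5,fy=5,interpolation=cv2.INTER_CUBIC))
P=pts('scene',z['d'])
for uv in [(192,250),(190,247),(193,258),(158,250),(162,262),(380,283),(380,268),(315,270),(365,283),(390,275),(325,300),(290,285)]: print(uv,P[uv[1],uv[0]].round(4))
```

```text
(192, 250) [ 0.5164 -0.2683  0.0586]
(190, 247) [ 0.5094 -0.274   0.0606]
(193, 258) [ 0.5166 -0.2749  0.0216]
(158, 250) [ 0.5214 -0.3477  0.0618]
(162, 262) [ 0.5311 -0.3479  0.0223]
(380, 283) [0.5992 0.1702 0.0814]
(380, 268) [0.5642 0.1708 0.0864]
(315, 270) [0.5447 0.0244 0.0326]
(365, 283) [0.5789 0.1409 0.0406]
(390, 275) [0.5552 0.1991 0.0396]
(325, 300) [0.6228 0.0507 0.0352]
(290, 285) [ 0.5873 -0.0315  0.0338]
```

View pics/c1.png

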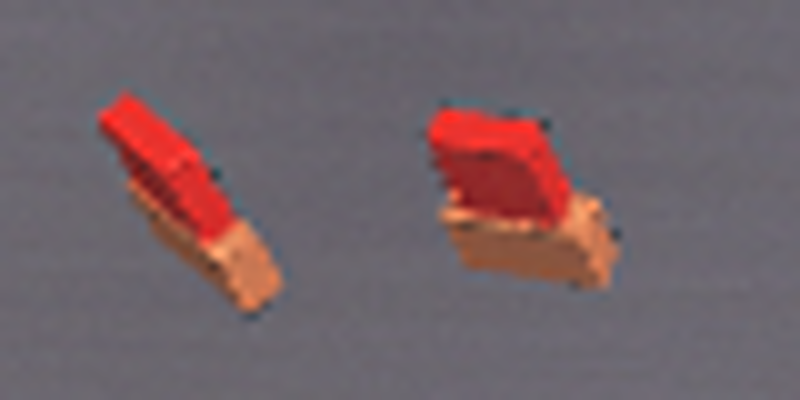

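View pics/c2.png

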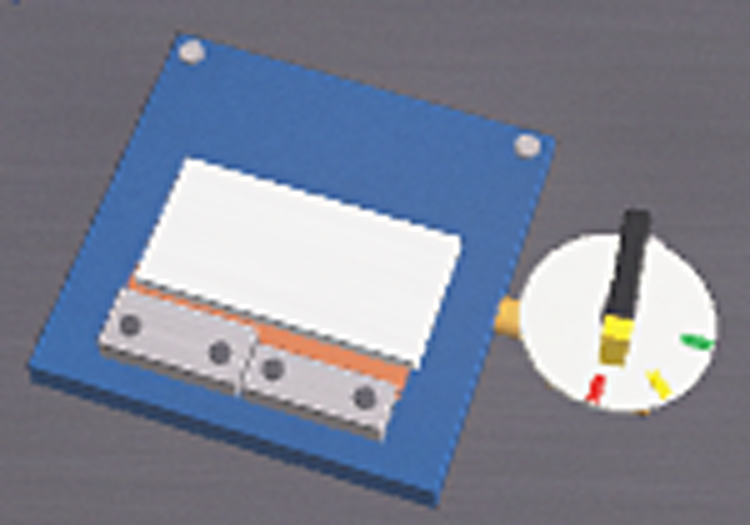

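The crop confirms it: a copper foot with a red tab, tab top at about (190,247). The left one looks identical but lies farther to the robot's right (y≈-0.35, against -0.27). The right (+y) fence bar is the set-back one, with the wider orange gap. The valve pointer is near the red mark. I'll measure the poses next.

Run:
```python
from h import *
z=np.load('/tmp/scene.npz'); im=z['im']; P=pts('scene',z['d'])
hsv=cv2.cvtColor(im,cv2.COLOR_RGB2HSV)
c=ray('scene',[(290.6,226.6),(366,247.6),(342.4,317.5),(261,293.5)],0.02); print(c.round(4)); m=c.mean(0); print('ctr',m)
for i in range(4): print(np.linalg.norm(c[(i+1)%4]-c[i]).round(3), end=' ')
e=(c[1]-c[0])+(c[2]-c[3]); print('yaw y',np.degrees(np.arctan2(-e[0],e[1])))
e=(c[3]-c[0])+(c[2]-c[1]); print('yaw x',np.degrees(np.arctan2(e[1],e[0])))
# valve bar top
sub=(P[...,2]>.083)&(P[...,2]<.09)&(abs(P[...,1]-.17)<.06)&(abs(P[...,0]-.58)<.07)
q=P[sub][:,:2].astype(np.float32); (ct,sz,a)=cv2.minAreaRect(q); print('bar',ct,sz,a,len(q)); 
_,_,vt=np.linalg.svd(q-q.mean(0)); print(np.degrees(np.arctan2(vt[0,1],vt[0,0]))%180)
dial=(P[...,2]>.037)&(P[...,2]<.043)&(abs(P[...,1]-.17)<.07)&(abs(P[...,0]-.58)<.07)
q=P[dial][:,:2].astype(np.float32); print('dial',cv2.minEnclosingCircle(q))
# spacer top: red pixels
sp=(P[...,2]>.056)&(P[...,2]<.064)&(abs(P[...,1]+.27)<.03)&(abs(P[...,0]-.515)<.04)
q=P[sp]; print('sp',q.mean(0),len(q),cv2.minAreaRect(q[:,:2].astype(np.float32)))
red=((hsv[...,0]<6)|(hsv[...,0]>174))&(hsv[...,1]>190)&(hsv[...,2]>190); red[:, :172]=0; red[:,215:]=0; red[:235]=0;red[275:]=0
v,u=np.nonzero(red); q=ray('scene',np.c_[u,v],.06); print(q.mean(0),cv2.minAreaRect(q[:,:2].astype(np.float32)))
```

```text
[[ 0.4136 -0.0442  0.02  ]
 [ 0.4697  0.1464  0.02  ]
 [ 0.6571  0.091   0.02  ]
 [ 0.6049 -0.0984  0.02  ]]
ctr [0.53632008 0.02370201 0.02      ]
0.199 0.195 0.196 0.199 yaw y -15.899058508993338
yaw x -16.166362344752958
bar (0.5796592831611633, 0.17091123759746552) (0.01223301887512207, 0.06520695984363556) 79.19527435302734 133
170.17816
dial ((0.5782080888748169, 0.17141543328762054), 0.04579130932688713)
sp [ 0.5122247  -0.27792871  0.05961468] 46 ((0.5122443437576294, -0.2782056927680969), (0.026013918220996857, 0.011955815367400646), 78.9659652709961)
[ 0.51535539 -0.2727386   0.06      ] ((0.5158566236495972, -0.27072063088417053), (0.04079923778772354, 0.01338684931397438), 60.598915100097656)
```

```bash
cat >> h.py <<'E'
def down(deg):  # tool x at world yaw deg, tool z down
    return (Ro.from_euler('z',deg,degrees=True)*Ro.from_euler('x',180,degrees=True)).as_quat()
def wcam():
    s=r.read_state(); cm=optics.camera_model('wrist'); T=np.array(cm['tool_from_camera'])
    A=np.eye(4); A[:3,:3]=Ro.from_quat(s['eef_rot']).as_matrix(); A[:3,3]=s['eef_pos']
    W=A@T; R=W[:3,:3].T
    return dict(K=cm['K'],R=R,t=-R@W[:3,3])
def look(n):
    cm=wcam(); im,d=optics.get_image('wrist'); save(n,im); np.savez('/tmp/'+n,im=im,d=d,K=cm['K'],R=cm['R'],t=cm['t'])
    return im,d,cm
E
python3 - <<'E'
from h import *
for p,psi in [((.56,.08,.33),-16),((.5795,.171,.081),-10),((.5795,.171,.081),30),((.513,-.277,.054),79),((.513,-.277,.054),-101),((.6,.05,.08),74),((.6,.05,.08),-106),((.45,.06,.05),74),((.45,.06,.05),-106)]:
    q=r.solve_ik(p,down(psi)); print(p,psi,None if q is None else np.round(q,2))
r.reach((.56,.08,.33),down(-16)); s=r.read_state(); print(s['time_s'],s['eef_pos'])
look('w1')
E
```

```text
(0.56, 0.08, 0.33) -16 [ 0.01  0.38  1.27 -0.    1.49  1.86]
(0.5795, 0.171, 0.081) -10 [ 0.16  0.66  1.51 -0.    0.97  1.91]
(0.5795, 0.171, 0.081) 30 [ 0.16  0.66  1.51 -0.    0.97  1.21]
(0.513, -0.277, 0.054) 79 [-0.63  0.67  1.59  0.    0.88 -0.43]
(0.513, -0.277, 0.054) -101 [-0.63  0.67  1.59 -0.    0.88  2.71]
(0.6, 0.05, 0.08) 74 [-0.04  0.66  1.51 -0.    0.97  0.24]
(0.6, 0.05, 0.08) -106 [-0.04  0.66  1.51 -0.    0.97 -2.91]
(0.45, 0.06, 0.05) 74 [-0.04  0.51  1.96 -0.    0.67  0.24]
(0.45, 0.06, 0.05) -106 [-0.04  0.51  1.96 -0.    0.67 -2.9 ]
2.4833 [0.56005672 0.07925334 0.329884  ]
```

View pics/w1.png

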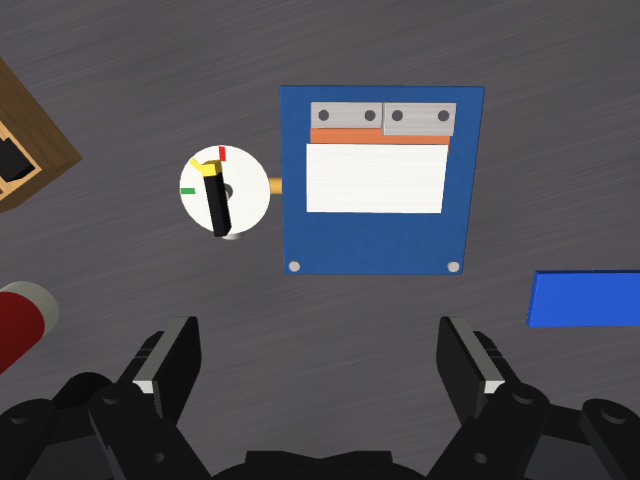

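The wrist view shows the jig: plate (306–447, 144–213), set-back bar at left (311–382, 102–128), long bar at right (383–456, 102–135), and the valve pointer at (209,168), a little past the red mark (222,154).

Run:
```python
from h import *
z=np.load('/tmp/w1.npz'); im=z['im']; cm={k:z[k] for k in 'KRt'}; P=pts('',z['d'],cm); hsv=cv2.cvtColor(im,cv2.COLOR_RGB2HSV)
v,u=np.mgrid[:480,:640]
def rect(m,zz,name):
    m=cv2.morphologyEx(m.astype(np.uint8),cv2.MORPH_OPEN,np.ones((3,3)))
    n,l,st,_=cv2.connectedComponentsWithStats(m); k=1+st[1:,4].argmax()
    c,_=cv2.findContours((l==k).astype(np.uint8),cv2.RETR_EXTERNAL,cv2.CHAIN_APPROX_NONE)
    q=ray('',c[0][:,0]+0.0,zz,cm)[:,:2].astype(np.float32); R=cv2.minAreaRect(q); print(name,np.round(R[0],4),np.round(R[1],4),round(R[2],2)); return q
box=lambda a,b,c,d:(u>a)&(u<b)&(v>c)&(v<d)
rect((hsv[...,1]<25)&(hsv[...,2]>225)&box(295,460,136,225),.03,'plate')
rect((hsv[...,1]<25)&(P[...,2]>.0328)&(hsv[...,2]>120)&box(300,382,95,132),.035,'short')
rect((hsv[...,1]<25)&(P[...,2]>.0328)&(hsv[...,2]>120)&box(383.5,465,95,140),.035,'long')
for c in ((315,.5),):pass
b=rect(((hsv[...,0]>100)&(hsv[...,0]<125)&(hsv[...,1]>100))&box(270,500,75,285),.02,'bed')
sub=(P[...,2]>.083)&(P[...,2]<.09)&box(170,280,140,245); q=P[sub]; print('bar',q.mean(0),cv2.minAreaRect(q[:,:2].astype(np.float32)))
sub=(P[...,2]>.036)&(P[...,2]<.044)&box(170,275,140,240); print('dial',cv2.minEnclosingCircle(P[sub][:,:2].astype(np.float32)))
print('heights plate/fence/bed',P[180,370],P[110,345],P[240,370])
e=Ro.from_euler('z',-16,degrees=True).as_matrix()[:2,:2]
# marks bearing
for nm,uv in (('red',(222,154)),('yel',(196,163)),('grn',(187,191))): 
    d=ray('',uv,.04,cm)[0,:2]-P[sub].mean(0)[:2]; print(nm,np.degrees(np.arctan2(d[1],d[0])))
save('w1c',cv2.resize(im[90:240,170:480],None,fx=2.5,fy=2.5,interpolation=cv2.INTER_CUBIC))
```

```text
plate [0.5461 0.0236] [0.1387 0.0689] 73.31
short [0.6151 0.0363] [0.0672 0.0229] 73.89
long [ 0.5917 -0.0295] [0.0674 0.0295] 73.89
bed [0.5353 0.0234] [0.1992 0.1981] 73.87
bar [0.58065711 0.17091746 0.08512855] ((0.5789794325828552, 0.17131337523460388), (0.01285900454968214, 0.06694365292787552), 80.06733703613281)
dial ((0.5786368250846863, 0.17171762883663177), 0.04519636556506157)
heights plate/fence/bed [0.54643137 0.0291868  0.02951161] [0.6194599  0.03631079 0.03514158] [0.48017072 0.04431617 0.01987089]
red -11.453952337470186
yel 33.655833802987814
grn 78.92912748340925
```

Everything matches the given sizes. Jig yaw is -16.1°, the valve stands at about 6° (world -9.9°) with its axis at (0.579, 0.1715), and the target is 28.9° world. Turning the valve now.

Run:
```python
from h import *
x,y=.579,.1715
command_gripper(.05,30)
r.reach((x,y,.15),down(-9.9)); 
print(r.move_straight((x,y,.081),speed=.12,max_force=8)); 
command_gripper(0,30); s=r.read_state(); print('w',s['grip_width'],s['contact_force'])
for a in (0,10,20,28.9): r.move_straight((x,y,.081),down(a),speed=.05) if 0 else r.reach((x,y,.081),down(a))
s=r.read_state(); print(s['time_s'],s['contact_force'],s['torque'])
command_gripper(.05); r.hold(.25)
r.move_straight((x,y,.15),speed=.15)
r.reach((.56,.08,.33),down(-16)); s=r.read_state(); print(s['time_s'])
im,d,cm=look('w2'); P=pts('',d,cm); v,u=np.mgrid[:480,:640]
sub=(P[...,2]>.083)&(P[...,2]<.09)&(u>160)&(u<280)&(v>130)&(v<250); q=P[sub]; print('bar',cv2.minAreaRect(q[:,:2].astype(np.float32)))
```

```text
False
w 0.013706302335290306 [-1.17396205 -3.02827035  6.26768191]
6.0917 [-0.60435662 -0.12569989  5.30187486] [ 0.11226812  0.21996265 -0.00885899]
8.2167
bar ((0.5790477991104126, 0.1717291921377182), (0.06683986634016037, 0.012740488164126873), 28.27975082397461)
```

View pics/w2.png

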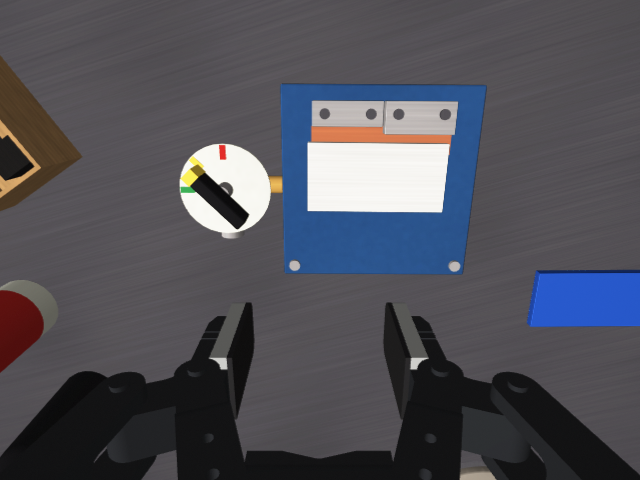

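The valve now points at the yellow mark (bar at 28.3° world, which is 44.4°). Next is the spacer: one close look, then the grasp.

Run:
```python
from h import *
r.reach((.513,-.277,.20),down(79)); print(r.read_state()['time_s'])
im,d,cm=look('w3'); P=pts('',d,cm)
sp=(P[...,2]>.056)&(P[...,2]<.064)&(np.hypot(P[...,1]+.275,P[...,0]-.513)<.03)
q=P[sp]; print(len(q),q.mean(0),cv2.minAreaRect(q[:,:2].astype(np.float32)))
ft=(P[...,2]>.023)&(P[...,2]<.0275)&(np.hypot(P[...,1]+.275,P[...,0]-.513)<.035); q=P[ft]; print('foot',len(q),cv2.minAreaRect(q[:,:2].astype(np.float32)))
```

```text
10.2417
584 [ 0.51220015 -0.27740457  0.05923972] ((0.5121050477027893, -0.2779243588447571), (0.02608822099864483, 0.009949549101293087), 82.90766906738281)
foot 191 ((0.51214998960495, -0.27756890654563904), (0.03539726138114929, 0.011972490698099136), 82.60299682617188)
```

View pics/w3.png

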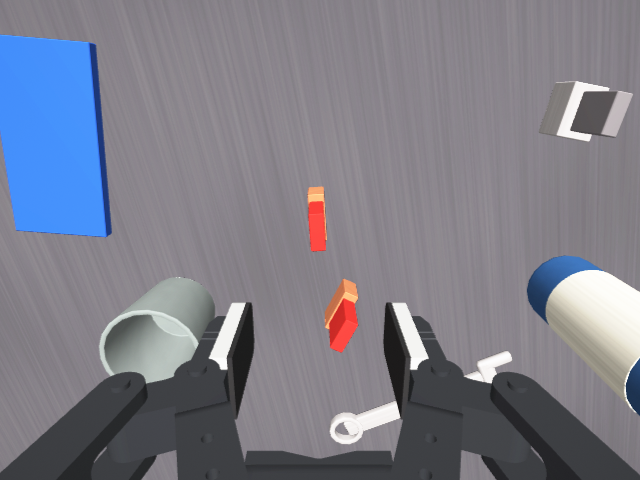

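The target is the upper one at (318,225). It measures 26×10 mm for the tab and 35×12 mm for the foot, at (0.512, -0.278) with its y axis at 82.8°. The decoy is at (343,312). Grasping and hovering over the gap.

Run:
```python
from h import *
x,y=.5121,-.2778
command_gripper(.035,40)
r.reach((x,y,.12),down(82.8)); print(r.move_straight((x,y,.054),speed=.12,max_force=10))
command_gripper(0,40); s=r.read_state(); print('w',s['grip_width'])
r.move_straight((x,y,.17),speed=.2)
r.reach((.5960,.0418,.17),down(73.9)); r.move_straight((.5960,.0418,.101),speed=.15)
s=r.read_state(); print(s['time_s'],s['eef_pos'],s['grip_width'])
im,d,cm=look('w4'); i2,d2=optics.get_image('scene'); np.savez('/tmp/s4',im=i2,d=d2); save('s4',cv2.resize(i2[220:325,255:405],None,fx=5,fy=5,interpolation=cv2.INTER_CUBIC))
```

```text
False
w 0.009864684449715751
14.6417 [0.59651401 0.04108398 0.10156174] 0.009462018296529031
```

View pics/w4.png

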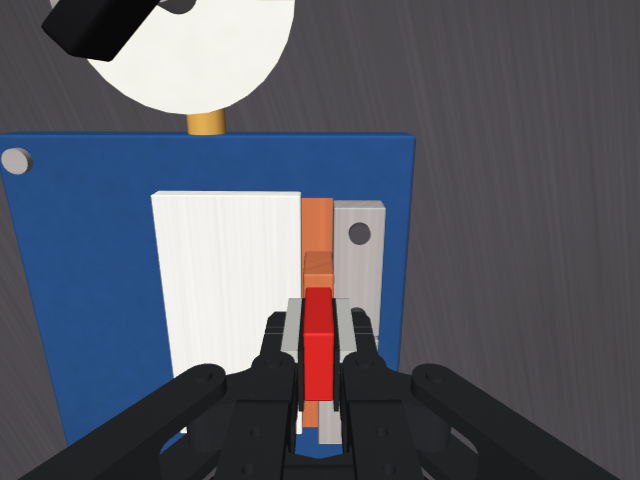

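View pics/s4.png

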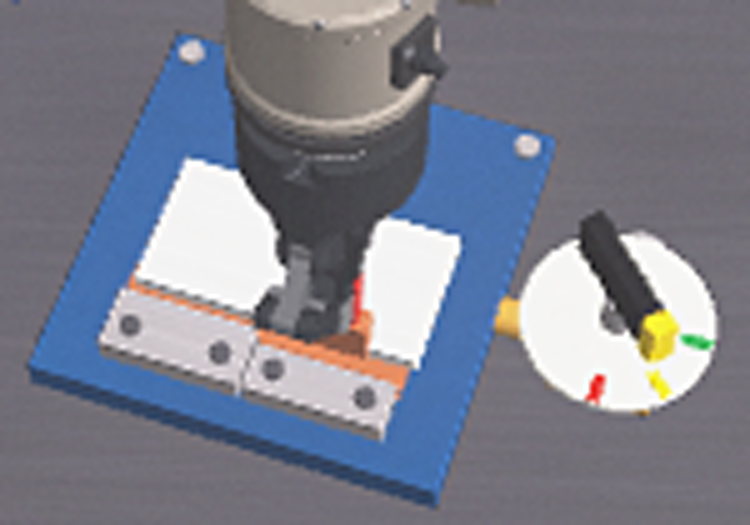

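The wrist view shows the foot (304–334 px) centred over the gap (301–334 px). Lowering and letting go.

Run:
```python
from h import *
p=(.5956,.0422)
print(r.move_straight((*p,.0735),speed=.05,max_force=8)); s=r.read_state(); print(s['eef_pos'],s['contact_force'])
command_gripper(.03,20); r.hold(.3)
s=r.read_state(); print(s['time_s'],s['eef_pos'],s['grip_width'])
r.move_straight((s['eef_pos'][0],s['eef_pos'][1],.15),speed=.12)
r.reach((.53,.06,.30),down(-16)); 
im,d,cm=look('w5'); P=pts('',d,cm)
sp=(P[...,2]>.076)&(P[...,2]<.084)&(np.hypot(P[...,1]-.042,P[...,0]-.596)<.03)
q=P[sp]; print(len(q),q.mean(0),cv2.minAreaRect(q[:,:2].astype(np.float32))); print(r.read_state()['time_s'])
```

```text
True
[0.59507595 0.04230528 0.07487777] [-1.33127964e+00 -2.96555291e-04  5.42181796e+00]
15.8917 [0.59473891 0.04224334 0.07462801] 0.030069777552263303
426 [0.59501666 0.04213799 0.07933469] ((0.5952257513999939, 0.04206275939941406), (0.025062253698706627, 0.00972476415336132), 73.68951416015625)
18.1333
```

View pics/w5.png

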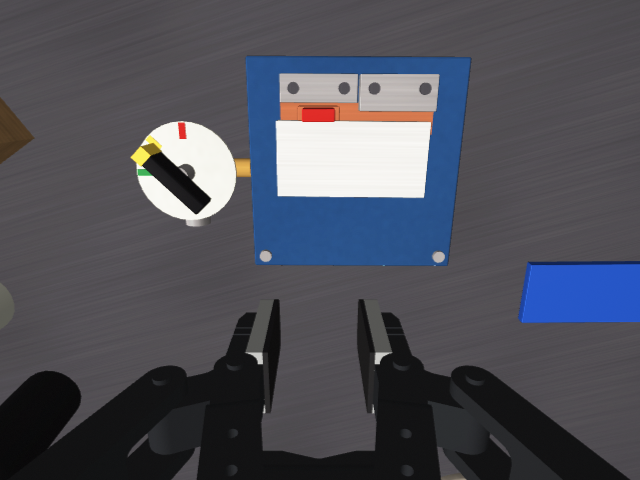

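The spacer stands in the gap (318,114). Its top is at z≈0.079, as expected on the bed, and it is 0.1 mm off mid-bar in y. Now I'll bring two spread fingers behind the plate, touch the bed, rise a little and push.

```bash
cat >> h.py <<'E'
ex=np.array([np.cos(np.radians(-16.1)),np.sin(np.radians(-16.1)),0]); ey=np.array([-ex[1],ex[0],0])
def J(a,b,z): return a*ex+b*ey+np.array([0,0,z])
E
python3 - <<'E'
from h import *
command_gripper(.05,40)
r.reach(J(.456,.198,.10),down(-16.1))
print(r.move_straight(J(.456,.198,.039),speed=.04,max_force=5)); s=r.read_state(); z=s['eef_pos'][2]; print('touch',s['eef_pos'],s['contact_force'])
r.move_straight(J(.456,.198,z+.003),speed=.03); r.hold(.2); s=r.read_state(); f0=s['contact_force']; print(s['eef_pos'],f0)
print(r.move_straight(J(.472,.198,z+.003),speed=.015,max_force=7)); s=r.read_state(); print(s['eef_pos']@ex,s['contact_force']-f0,s['torque'],s['time_s'])
np.save('/tmp/f0',np.r_[f0,z])
look('w6')
E
```

```text
True
touch [0.49293078 0.06379883 0.04201211] [-1.02309473  0.31002476  5.48427898]
[0.49289645 0.06377294 0.04485305] [ 0.01895058  0.39937343 -1.15450313]
False
0.4717845415715646 [-0.11669584  0.40837553  1.43976067] [-0.01065753  0.10753926 -0.06230082] 22.3083
```

View pics/w6.png

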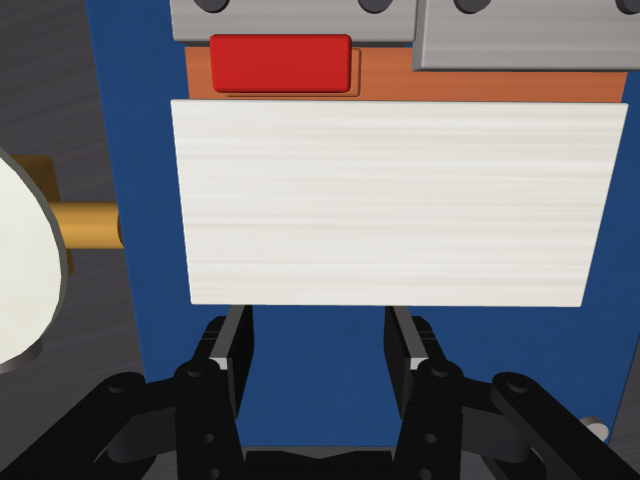

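The fingertips (240,308 and 395,308) are just short of the plate's back edge (row 305). I'll push on in small guarded steps.

Run:
```python
from h import *
a=np.load('/tmp/f0.npy'); f0,z=a[:3],a[3]
for k in range(24):
    x=.472+.0006*(k+1)
    r.move_straight(J(x,.198,z+.003),speed=.01); r.hold(.05)
    s=r.read_state(); f=s['contact_force']-f0; F=-f@ex
    print(round(x,4),round(s['eef_pos']@ex,4),f.round(2),round(F,1))
    if F>8: break
print(s['time_s'],s['torque']); look('w7')
```

```text
0.4726 0.4722 [-1.93 -0.43  3.23] 1.7
0.4732 0.4731 [-3.05  0.76  1.18] 3.1
0.4738 0.4738 [-2.24  0.88  1.41] 2.4
0.4744 0.4745 [-1.24 -0.26  0.12] 1.1
0.475 0.4751 [-2.21  1.01  0.51] 2.4
0.4756 0.4756 [-1.45 -0.68 -0.03] 1.2
0.4762 0.4757 [-5.5   1.62  2.79] 5.7
0.4768 0.4757 [-6.14  2.53  3.97] 6.6
0.4774 0.4758 [-7.87  2.5   6.21] 8.3
25.0583 [ 0.53113093  1.30433394 -0.0123412 ]
```

View pics/w7.png

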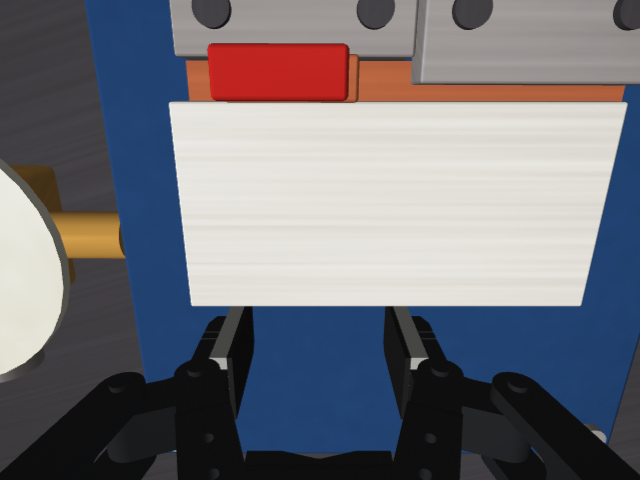

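The plate is square and against the spacer, which is against the fence. I'll build the push up to about 15 N and verify.

Run:
```python
from h import *
a=np.load('/tmp/f0.npy'); f0,z=a[:3],a[3]; x=.4774
for k in range(12):
    x+=.0006
    r.move_straight(J(x,.198,z+.003),speed=.01); r.hold(.15)
    s=r.read_state(); f=s['contact_force']-f0; F=-f@ex
    print(round(x,4),s['eef_pos'].round(4),f.round(2),round(F,1))
    if F>14.5: break
r.hold(.5); s=r.read_state(); print('held',-(s['contact_force']-f0)@ex,s['torque'],s['time_s'])
im,d,cm=look('w8'); P=pts('',d,cm); v,u=np.mgrid[:480,:640]
hsv=cv2.cvtColor(im,cv2.COLOR_RGB2HSV)
m=((hsv[...,1]<30)&(hsv[...,2]>200)&(u>160)&(u<635)&(v>95)&(v<310)).astype(np.uint8); m=cv2.morphologyEx(m,cv2.MORPH_OPEN,np.ones((5,5)))
c,_=cv2.findContours(m,0,cv2.CHAIN_APPROX_NONE); c=max(c,key=cv2.contourArea); R=cv2.minAreaRect(ray('',c[:,0],.03,cm)[:,:2].astype(np.float32)); print('plate',R)
zz=P[...,2]; print('plate z corners',[round(float(np.median(zz[b-3:b+4,a-3:a+4])),4) for a,b in((190,120),(600,120),(205,290),(570,290))])
red=((hsv[...,0]<6)|(hsv[...,0]>174))&(hsv[...,1]>150)&(zz>.074); q=P[red]; RR=cv2.minAreaRect(q[:,:2].astype(np.float32)); print('sp',RR,q[:,2].mean()); c0=np.r_[RR[0],0]; print('spacer rel fence', c0@ex-.5929, c0@ey-.2054)
i2,d2=optics.get_image('scene'); save('s8',i2); P2=pts('scene',d2); sub=(P2[...,2]>.083)&(P2[...,2]<.09)&(abs(P2[...,1]-.17)<.05)&(abs(P2[...,0]-.58)<.05)
print('valve',cv2.minAreaRect(P2[sub][:,:2].astype(np.float32)))
```

```text
0.478 [0.5121 0.0583 0.0449] [-9.75  3.34  7.32] 10.3
0.4786 [0.5121 0.0582 0.0448] [-11.79   2.69  10.21] 12.1
0.4792 [0.5122 0.0582 0.0448] [-13.15   5.02  10.01] 14.0
0.4798 [0.5122 0.0582 0.0448] [-13.52   5.88  12.16] 14.6
held 15.275870990531514 [ 0.90653493  2.36719095 -0.04043974] 27.2083
plate ((0.5499410629272461, 0.023189187049865723), (0.138038769364357, 0.0681842640042305), 73.7889633178711)
plate z corners [0.0294, 0.0295, 0.0292, 0.0293]
sp ((0.5976603031158447, 0.04204187169671059), (0.026161689311265945, 0.009956837631762028), 73.62752532958984) 0.07964448240435094
spacer rel fence -0.03033926657254371 0.0007329136791321966
valve ((0.5790412425994873, 0.170901820063591), (0.06666582822799683, 0.012329173274338245), 28.201108932495117)
```

View pics/w8.png

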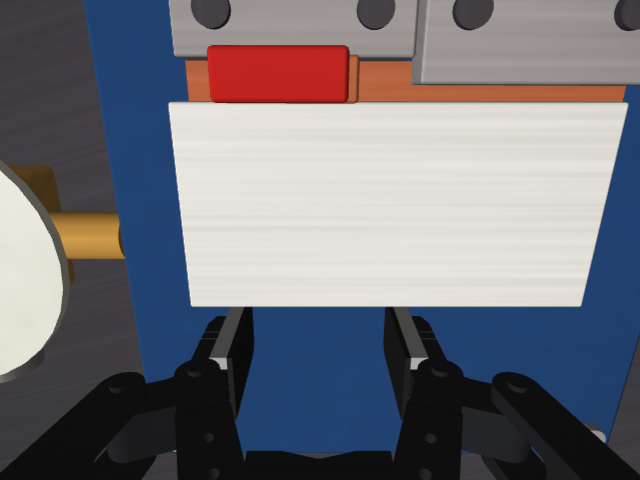

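View pics/s8.png

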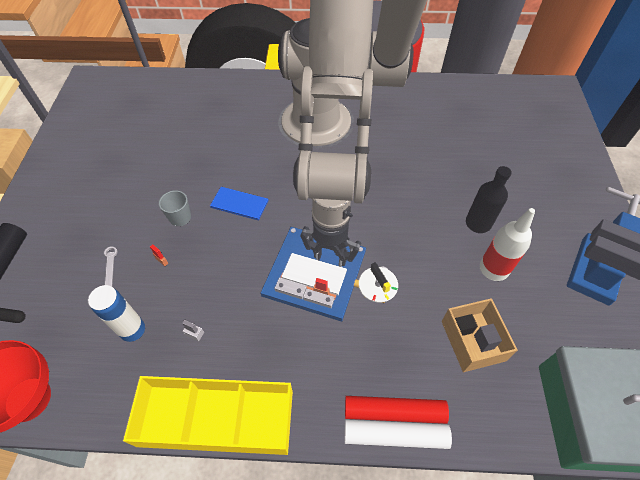

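Every check is within limits: spacer x -30.3 mm and y +0.7 mm in the fence frame, plate within 0.2° of square and flat, valve about 44°, push 15 N. The bystanders look unmoved. Handing in.

Run:
```python
from h import *
r.finish_job(); s=r.read_state(); print(s['time_s'],s['contact_force'],s['dq'].round(4) if hasattr(s['dq'],'round') else s['dq'])
```

```text
the job is handed in; nothing more can be done
the job is handed in; nothing more can be done
```

The job is handed in at about 27 s of the 64 s allowed; no verdict was reported. I turned the valve to half open and stood the left-most red-tabbed spacer mid-way along the set-back bar. I then let go and pushed the plate from behind with two spread fingers, and handed in while holding that push.

| Last check before hand-in | Measured | Limit |
|---|---|---|
| Valve angle | about 44.3° | 45 ± 8° |
| Spacer x in the fence_short frame | -30.3 mm | -33 to -27 mm |
| Spacer y off the bar's middle | +0.7 mm | ±19 mm |
| Plate out of square | about 0.1° | 2.9° |
| Plate height at its corners | within 0.3 mm of each other | flat on the bed |
| Push | about 15.3 N, held steady | 3 to 60 N |

- **Spacer height:** its top sits at z 0.080, so it is standing on the bed.
- **Bystanders:** they look unmoved in the top view; I did not measure them.
- **Not measured directly:** the plate-on-spacer and spacer-on-fence forces. I infer them from the plate and spacer no longer moving as the push rose to 15 N.
- **Oddity:** the tool force also showed about 12 N upward while pushing. The plate stayed flat, so I put it down to friction at the fingertips.

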